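Unpack a barred stack of specimen pots

TASK

Unpack the specimen carrier: first lift the hold-down bar straight up out of its two open brackets and lay it flat, grip up, in the long grey tray. Then take the stack of pots apart from the top down, one pot at a time, and stand each pot upright in the middle of the coaster that has the colour of its lid. Do not drop or tip over the bar or any pot, and leave the brown dropper bottle and the small vial where they stand.

Things in the scene. Friction and masses are not known exactly. Their poses are not given: they have to be found in the camera images.
- bar: hold-down bar: steel, 200 mm long (y axis), 12 mm wide (x), 10 mm thick, on its middle a black upright grip block 10 mm wide (x), 34 mm long (y), 10 to 30 mm above the bar's underside; 120 g. Origin: centre of the underside, at the start 75.5 mm above the table and 1.5 mm above the red lid. It lies loose in two grey brackets open at the top; raised 15 mm it is clear of them
- pot_red: round white pot with a flat red lid, top of the stack. Diameter 40 mm, height 22 mm with lid (one rigid piece, 40 to 80 g). Origin: centre of the underside, 52 mm above the table at the start; z axis up
- pot_yellow: round white pot with a flat yellow lid, middle of the stack. Diameter 52 mm, height 22 mm with lid (one rigid piece, 40 to 80 g). Origin: centre of the underside, 30 mm above the table at the start; z axis up
- pot_blue: round white pot with a flat blue lid, bottom of the stack. Diameter 64 mm, height 24 mm with lid (one rigid piece, 40 to 80 g). Origin: centre of the underside, 6 mm above the table at the start; z axis up. It stands on a fixed plate (220 x 90 x 6 mm) with the bar's first centre and yaw; the bracket posts rise from it 90 mm either side of the pots along the bar's y, 38 (x) x 12 x 84.5 mm high
- bar_tray: long shallow grey tray for the bar, fixed to the table: outside 242 mm (its y axis, the long way) by 66 mm (x), 12 mm high, walls and floor 3 mm thick, open at the top. Origin: centre of the underside on the table
- coaster_red: red round coaster, fixed to the table: diameter 100 mm, flat floor 3 mm above the table, inside a thin rim that is 6 mm above the table and about 92 mm across inside. Origin: centre of the underside on the table. Belongs to the pot with the red lid
- coaster_yellow: yellow round coaster, fixed to the table: diameter 100 mm, flat floor 3 mm above the table, inside a thin rim that is 6 mm above the table and about 92 mm across inside. Origin: centre of the underside on the table. Belongs to the pot with the yellow lid
- coaster_blue: blue round coaster, fixed to the table: diameter 100 mm, flat floor 3 mm above the table, inside a thin rim that is 6 mm above the table and about 92 mm across inside. Origin: centre of the underside on the table. Belongs to the pot with the blue lid
- brown_dropper: bystander: brown dropper bottle with a white tip, 32 mm across, 86 mm tall, standing loose. Origin: centre of the underside
- small_vial: bystander: small white capped vial, 21 mm across, 45 mm tall, standing loose. Origin: centre of the underside
There are look-alikes about, which are no part of the job. Leave any orange or purple look-alike of the pot_red alone.

How it is judged:
By the outcome, as a careful person would: the job done as asked, in the order asked, and still so for the second after the job is handed in, with the robot touching nothing.
It also fails if it takes over 112 s, if anything falls off the work surface, if the arm or the gripper's body presses on something with over 40 N, if the wrist force passes 120 N, or if a joint passes its speed limit or range.

ROBOT

A 7-joint arm with a two-finger parallel gripper is mounted at the origin on a cart in front of the work surface, level with it; the furniture and walls round the work are solid. World frame = base frame: x ahead of the robot, y to its left, z up, the work surface at z = 0. Lengths are in mm, angles in rad, forces in N, time in s.
With the tool pointing down it reaches from about 400 to 850 mm from the base axis. Payload 6.9 kg.
Tool frame: the origin (TCP) lies at the very end of the fingers, on their centre line; the grasp point (between the pads) lies 19 mm behind it; z points along the fingers, y is the line along which they close (so a half turn about z gives the same grasp; the last joint's range is limited). The gripper opens to 85 mm and grips with 20 to 120 N. Pads are 22 mm wide; open, the fingers measure 114 mm over their backs; the gripper's body (76 mm by 85 mm) begins 54 mm behind the grasp point. The pads swing forward as they close: fully open they stand 13 mm farther back than shut.
Start: joints at [1.315, 0.507, -0.238, 1.5, 0.126, 1.149, -0.155], TCP at [220.61, -584.759, 231.275] pointing down, gripper open.
Joint ranges: [-3.08, 3.08], [-0.24, 2.05], [-1.43, 1.35], [0, 2.5], [-1.52, 4.66], [0.17, 1.96], [-2.89, 2.89]. Speed limits (rad/s): [2.39, 2.39, 3.14, 3.14, 3.14, 3.14, 3.14].

INTERFACE

Orientations are given as a rotation vector (axis times angle).
In Python, from plant import readout, grab_frame, close_job, finder gives the robot as it stands.
- The arm moves only by the tool step_arm, never from a script. Its argument "rows" is one flat list of numbers, 4 for each row, row after row: the shift along the tool's x, y, z as a fraction of full scale, then the turn about the tool's z as a fraction of full scale. In form: [dx, dy, dz, turn, dx, dy, dz, turn, ...]. A call has 1 to 8 rows; each row is the pose to reach, as a shift and turn from the pose commanded when the call began, along the tool's axes at that moment, turning the shorter way round; what a row does not reach only later rows make up. Full scale, the value 1, is 0.4 m for a shift and 2 pi rad for a turn. A row lasts 1/12 s, in which the tool goes at most 41.7 mm and 7.16 degrees, less where a joint would pass 70% of its speed; a pose out of reach is approached as far as the arm can. A call with a number of a shift or a turn outside -1 to 1 is refused whole. A call with a gripper value outside its range is refused whole. "grip" is the opening, from 0 (shut) to 1 (fully open), set as the call begins (left out, the last holds). The fingers move at their own pace and stop on an object; "squeeze" is the grip in N (left out, the last holds). Time passes only in rows, so rows that repeat a pose let the fingers close. It gives the time, the measured TCP pose, the force, the opening and the grip force at its end, in the units of the state.
- readout.state(): the state, without advancing time (a new reading comes with each control period).
- grab_frame(name): name is "side" or "top" or "wrist"; returns a dict with "img" (480x640x3 uint8, red, green, blue), "fx", "fy", "cx", "cy" (pixels), "R" (3x3) and "t" (3): a world point X has camera coordinates R X + t. Camera axes: x right, y down, z forward; pixel columns grow to the right and rows downward; lengths in mm; the calibration is good to about 2 mm. A picture is of the moment at which its call begins. There is no depth.
- close_job(): hands the job in; it is judged then, once.
Trained networks look in the newest picture that a camera, given by its name, has taken for a name from the list of things; names that differ only in an ending like _2 or _b are one class to them, and where a whole thing is asked for, a point or a joint stands for the part that bears it (a point fixed in the world has none). Each returns a list of dicts, best first, with "conf" (0 to 1); they miss things now and then, are a little off and sometimes report something else, mostly with a low value. They report only what shows in the picture. A call takes as long as a camera call. They do not tell look-alikes from the thing itself.
- finder.boxes_of(camera, name): "bbox" ([left, top, right, bottom] in pixels, round what is visible of it).
- finder.place_of(camera, name): "xy" ([column, row] in pixels: a listed point, or the origin of a listed thing).
The state is a dict: "clock": time; "joints": joint angles; "qvel": joint speeds; "tau": joint torques, N m; "tcp_pos": TCP position; "eef_rot": TCP orientation; "wrist_force": force on the tool from outside, world axes, zero at the start; "moment": the same for the moment, N m; "gripper_width": finger opening in mm; "grip_force": force on a finger pad.
Only numpy, scipy, OpenCV 4.12 (cv2) and the standard library are available. Lean on these libraries where they do the work, as an engineer would, in place of code of your own. Each camera call takes 0.05 s, during which the arm holds its last target. There are 200 camera calls.

## Working session

There is one attempt and no reset: what is moved stays moved. The work goes in short steps, Python scripts to look and compute and a tool call to move; the robot and the scene stay as the last step left them, time stands still between calls to the robot, and variables do not carry over. Pictures are saved under pics/ and viewed, at most 14 in all, crops included, and the job is handed in when it is done.

Besides the shell and the picture viewer there is one more tool, called after "Emit:" as name(argument=value, ...), one argument or row to a line, values as JSON. step_arm: Moves the arm, as the interface text tells. Its arguments: {"type":"object","properties":{"rows":{"type":"array"},"grip":{"type":"number"},"squeeze":{"type":"number"}},"required":["rows"]}

```bash
mkdir -p pics; ls; cat > h.py <<'E'
import numpy as np, cv2
from plant import readout, grab_frame, close_job, finder
from scipy.spatial.transform import Rotation as Ro
def ray(f,uv,z):
    d=f['R'].T@np.array([(uv[0]-f['cx'])/f['fx'],(uv[1]-f['cy'])/f['fy'],1.]); c=-f['R'].T@f['t']
    return c+d*(z-c[2])/d[2]
def proj(f,X):
    p=f['R']@np.array(X,float)+f['t']; return np.array([f['cx']+f['fx']*p[0]/p[2],f['cy']+f['fy']*p[1]/p[2]])
def save(f,n): cv2.imwrite('pics/'+n+'.png',f['img'][:,:,::-1])
E
python3 - <<'E'
from h import *
s=readout.state(); print({k:np.round(v,3).tolist() for k,v in s.items()})
zs=dict(bar=75.5,pot_red=52,pot_yellow=30,pot_blue=6,bar_tray=0,coaster_red=0,coaster_yellow=0,coaster_blue=0,brown_dropper=0,small_vial=0)
for c in ['top','side']:
    f=grab_frame(c); save(f,c+'0')
    print(c,'cam',np.round(-f['R'].T@f['t']),f['fx'],np.round(f['R'][2],2))
    for n,z in zs.items():
        for r in finder.place_of(c,n)[:3]: print(n,round(r['conf'],2),np.round(r['xy']),np.round(ray(f,r['xy'],z)[:2]))
E
```

```text
pics
{'clock': 0.0, 'joints': [1.316, 0.508, -0.238, 1.501, 0.126, 1.149, -0.155], 'qvel': [0.001, -0.001, 0.001, -0.0, -0.0, -0.001, 0.0], 'tau': [-0.0, -62.06, -2.186, -24.965, 0.013, 0.012, -0.0], 'tcp_pos': [220.38, -584.315, 230.435], 'eef_rot': [-3.089, -0.563, 0.001], 'wrist_force': [0.384, -0.148, -0.002], 'moment': [0.006, 0.014, -0.017], 'grip_force': 0.0, 'gripper_width': 85.332}
top cam [ 329.  -27. 1307.] 502.81168405911285 [ 0.17  0.02 -0.98]
bar 0.62 [392. 282.] [ 465. -163.]
pot_red 0.65 [390. 284.] [ 461. -161.]
pot_red 0.52 [483. 286.] [ 458. -391.]
pot_red 0.5 [183. 277.] [477. 360.]
pot_yellow 0.41 [388. 286.] [ 458. -160.]
pot_blue 0.54 [383. 289.] [ 454. -147.]
bar_tray 0.87 [254. 284.] [466. 189.]
coaster_red 0.57 [259. 212.] [659. 181.]
coaster_blue 0.83 [307. 223.] [631.  51.]
brown_dropper 0.68 [462. 254.] [ 547. -357.]
small_vial 0.6 [183. 279.] [478. 375.]
side cam [  206. -1079.   688.] 557.9847364892918 [ 0.25  0.84 -0.48]
bar 0.66 [308. 278.] [ 460. -163.]
pot_red 0.64 [348. 382.] [ 446. -442.]
pot_red 0.61 [309. 287.] [ 463. -159.]
pot_red 0.61 [316. 364.] [ 408. -387.]
pot_yellow 0.64 [309. 279.] [481. -99.]
pot_yellow 0.58 [304. 296.] [ 452. -156.]
pot_blue 0.85 [310. 306.] [ 464. -164.]
bar_tray 0.65 [274. 231.] [469. 199.]
coaster_red 0.82 [343. 225.] [654. 172.]
coaster_yellow 0.78 [399. 294.] [ 662. -170.]
coaster_blue 0.81 [354. 249.] [637.  44.]
coaster_blue 0.58 [266. 200.] [492. 394.]
brown_dropper 0.57 [385. 358.] [ 551. -354.]
small_vial 0.58 [265. 201.] [489. 392.]
small_vial 0.39 [351. 246.] [636.  61.]
```

View pics/top0.png

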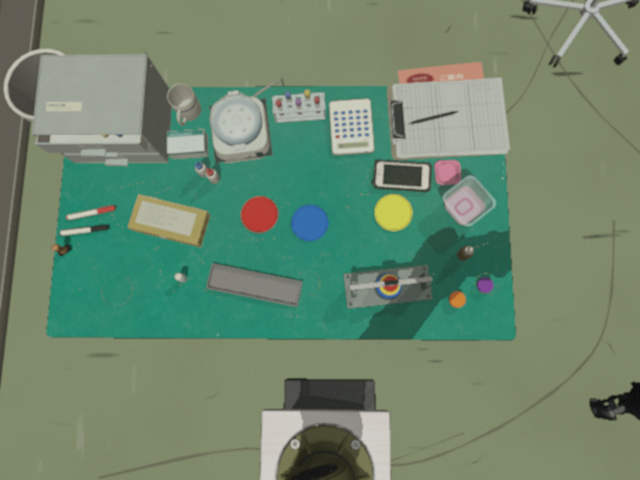

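View pics/side0.png

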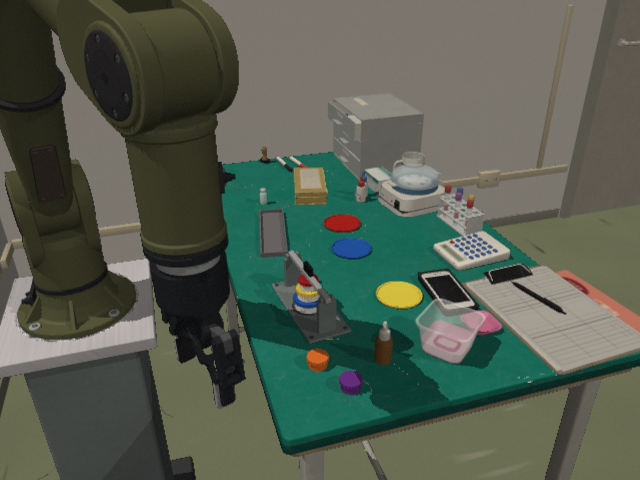

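The top view shows the bar and stack at (388,284) and the tray at (254,284). The coasters are red (259,214), blue (310,223) and yellow (393,212). The orange (457,299) and purple (485,285) look-alikes, the dropper (466,252) and the vial (181,277) stay where they are. Next I refine by segmentation.

```bash
cat > m.py <<'E'
from h import *
H=dict(red=[(0,8),(172,180)],yellow=[(22,35)],blue=[(100,118)])
def blobs(f,col,z,smin=120,amin=150):
    hsv=cv2.cvtColor(f['img'],cv2.COLOR_RGB2HSV); m=0
    for a,b in H[col]: m=m|cv2.inRange(hsv,(a,smin,60),(b,255,255))
    n,l,st,ce=cv2.connectedComponentsWithStats(m)
    out=[]
    for i in range(1,n):
        if st[i,4]>amin:
            ys,xs=np.where(l==i); P=np.array([ray(f,(x,y),z)[:2] for x,y in zip(xs,ys)])
            c,r=cv2.minEnclosingCircle(P.astype(np.float32)); out.append((st[i,4],np.round(ce[i]).tolist(),np.round(P.mean(0),1).tolist(),np.round(c,1).tolist(),round(r,1)))
    return out
def grey(f,box,z,lo=None):
    x0,y0,x1,y1=box; hsv=cv2.cvtColor(f['img'],cv2.COLOR_RGB2HSV)[y0:y1,x0:x1]
    m=cv2.inRange(hsv,(0,0,0),(180,85,255)); n,l,st,ce=cv2.connectedComponentsWithStats(m)
    i=1+np.argmax(st[1:,4]); ys,xs=np.where(l==i)
    P=np.array([ray(f,(x+x0,y+y0),z)[:2] for x,y in zip(xs,ys)],np.float32); return cv2.minAreaRect(P)
E
python3 - <<'E'
from m import *
for c in ['top','side']:
    f=grab_frame(c)
    for k in H: 
        for b in blobs(f,k,5): print(c,k,b)
f=grab_frame('top')
print('tray',grey(f,(195,250,315,315),8)); print('plate',grey(f,(335,250,440,315),6))
f=grab_frame('side')
print('tray',grey(f,(250,200,300,262),8))
E
```

```text
top red (np.int32(1014), [259.0, 214.0], [653.0, 179.6], [653.3, 179.5], 49.0)
top yellow (np.int32(1059), [393.0, 212.0], [658.6, -177.3], [659.2, -177.8], 49.8)
top blue (np.int32(1037), [309.0, 223.0], [629.8, 44.7], [630.2, 44.9], 49.0)
side red (np.int32(524), [342.0, 223.0], [652.6, 178.5], [654.6, 179.1], 52.7)
side red (np.int32(848), [603.0, 299.0], [1059.1, -324.4], [1054.3, -320.5], 115.7)
side yellow (np.int32(1008), [399.0, 295.0], [657.5, -178.5], [658.6, -177.5], 52.0)
side blue (np.int32(668), [351.0, 248.0], [629.2, 43.6], [631.0, 44.3], 52.4)
tray ((464.0594177246094, 186.60601806640625), (245.34112548828125, 69.5555191040039), 78.8990478515625)
plate ((461.740966796875, -162.7176055908203), (91.98941802978516, 227.7306365966797), 6.3209919929504395)
tray ((463.6176452636719, 169.01182556152344), (296.4573669433594, 91.00914764404297), 84.10609436035156)
```

```bash
cat >> h.py <<'E'
def go(x,y,z,yaw):
    s=readout.state(); R=Ro.from_rotvec(s['eef_rot']).as_matrix(); p=np.array(s['tcp_pos'])
    d=R.T@(np.array([x,y,z])-p)/400; cur=np.degrees(np.arctan2(R[1,1],R[0,1]))
    t=(yaw-cur+90)%180-90
    print('t',round(s['clock'],2),'tcp',np.round(p,1),'yaw',round(cur,1),'tilt',np.round(R[:2,2],4),'w',round(s['gripper_width'],1),'F',np.round(s['wrist_force'],1),'q',np.round(s['joints'],2)); print('ROW',np.round(d,4).tolist(),round(-t/360,4),'rows needed',round(np.linalg.norm(d)*400/41.7,1),round(abs(t)/7.16,1))
E
python3 -c "
from h import *
go(461,-162,230,6.3)"
```

```text
t 1.3 tcp [ 220.6 -584.8  231.3] yaw -69.3 tilt [-0.  0.] w 85.7 F [ 0.5 -1.   0.3] q [ 1.32  0.51 -0.24  1.5   0.13  1.15 -0.15]
ROW [0.9354, -0.7767, 0.0032] -0.2101 rows needed 11.7 10.6
```

Emit:
step_arm(
  rows=[0.935, -0.777, 0.003, -0.21, 0.935, -0.777, 0.003, -0.21, 0.935, -0.777, 0.003, -0.21, 0.935, -0.777, 0.003, -0.21, 0.935, -0.777, 0.003, -0.21, 0.935, -0.777, 0.003, -0.21, 0.935, -0.777, 0.003, -0.21, 0.935, -0.777, 0.003, -0.21],
  grip=1,
)

```text
clock: 1.97
tcp_pos: [385.8, -293.2, 230.8]
eef_rot: [2.436, 1.983, -0.0]
wrist_force: [0.6, -0.4, 0.9]
gripper_width: 85.6
grip_force: 0.0
```

```bash
python3 -c "
from h import *
go(461,-162,230,6.3)"
```

```text
t 1.97 tcp [ 385.8 -293.2  230.8] yaw -11.7 tilt [ 0.0005 -0.0009] w 85.6 F [ 0.6 -0.4  0.9] q [ 1.03  0.32 -0.58  1.86  0.2   1.02  0.16]
ROW [0.3594, 0.1175, 0.0019] -0.05 rows needed 3.6 2.5
```

Emit:
step_arm(
  rows=[0.359, 0.118, 0.002, -0.05, 0.359, 0.118, 0.002, -0.05, 0.359, 0.118, 0.002, -0.05, 0.359, 0.118, 0.002, -0.05, 0.359, 0.118, 0.002, -0.05, 0.359, 0.118, 0.002, -0.05],
)

```text
clock: 2.47
tcp_pos: [462.1, -162.8, 229.8]
eef_rot: [2.098, 2.338, 0.001]
wrist_force: [0.2, -0.2, -0.7]
gripper_width: 85.6
grip_force: 0.0
```

```bash
python3 - <<'E'
from h import *
f=grab_frame('wrist'); save(f,'w1')
print('cam',np.round(-f['R'].T@f['t']),f['fx'],np.round(f['R'],2).tolist())
for n,z in [('bar',75.5),('pot_red',52),('pot_yellow',30),('pot_blue',6)]:
    for r in finder.place_of('wrist',n)[:2]: print(n,round(r['conf'],2),np.round(r['xy']),np.round(ray(f,r['xy'],z)[:2],1))
go(461,-162,230,6.3)
E
```

```text
cam [454. -82. 373.] 424.87319912680783 [[0.99, 0.11, -0.0], [0.1, -0.94, 0.31], [0.03, -0.31, -0.95]]
bar 0.85 [316. 221.] [ 458.4 -160.4]
pot_red 0.59 [322. 213.] [ 462.2 -160.2]
t 2.72 tcp [ 460.7 -165.8  229.6] yaw 5.8 tilt [-0.0005 -0.0005] w 85.8 F [-0.9  0.2  0.1] q [ 0.79  0.35 -0.68  1.84  0.25  1.04  0.11]
ROW [0.0094, 0.0017, -0.0011] -0.0014 rows needed 0.1 0.1
```

View pics/w1.png

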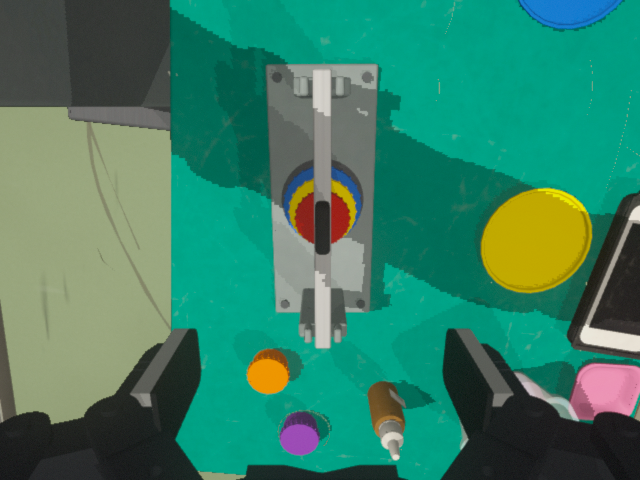

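The wrist view shows the bar running from (322,68) to (322,347), with the black grip at (322,228). The fingers straddle it left and right.

```bash
python3 - <<'E'
from m import *
f=grab_frame('wrist')
a=ray(f,(322,68),85.5);b=ray(f,(322,347),85.5); print('bar',a,b,(a+b)/2,np.linalg.norm(a-b),np.degrees(np.arctan2(*(a-b)[1::-1])))
print('block top?',ray(f,(322.5,202),105.5),ray(f,(322.5,247),105.5))
P=grey(f,(230,55,400,318),6); print('plate',P)
for c in H: print(c,blobs(f,c,{'red':74,'yellow':52,'blue':30}[c]))
for i in range(3): grab_frame('wrist'); s=readout.state(); print(s['tcp_pos'],s['eef_rot'],np.abs(s['qvel']).max())
E
```

```text
bar [450.79401653 -62.63583954  85.5       ] [ 470.96004551 -260.38236265   85.5       ] [ 460.87703102 -161.50910109   85.5       ] 198.77212110540245 95.82284709996185
block top? [ 459.3187188 -142.8552014  105.5      ] [ 462.40129136 -172.97195279  105.5       ]
plate ((462.8399353027344, -163.140625), (89.31182861328125, 227.31201171875), 6.377954959869385)
red [(np.int32(703), [308.0, 214.0], [450.9, -159.7], [455.8, -159.3], 18.5), (np.int32(661), [341.0, 214.0], [474.1, -157.0], [469.4, -157.9], 18.5)]
yellow [(np.int32(436), [302.0, 195.0], [444.0, -151.1], [449.4, -156.8], 22.6), (np.int32(423), [347.0, 196.0], [479.0, -147.7], [474.9, -154.6], 22.2), (np.int32(9167), [539.0, 236.0], [632.7, -164.5], [632.7, -165.9], 43.7)]
blue [(np.int32(1492), [570.0, 9.0], [622.3, -1.5], [621.7, 4.0], 33.3), (np.int32(454), [298.0, 185.0], [439.5, -147.2], [445.1, -154.3], 26.5), (np.int32(448), [351.0, 184.0], [482.2, -142.6], [478.3, -150.5], 26.3)]
[ 460.90848172 -165.42170169  229.63958922] [ 2.10532516e+00  2.33176501e+00 -5.21428563e-04] 0.005447569140581802
[ 460.98897915 -165.19225775  229.63144697] [-2.10483673e+00 -2.33216000e+00  3.38938081e-04] 0.005743804254176016
[ 461.11949359 -164.96705641  229.67452063] [ 2.10433995e+00  2.33261836e+00 -1.30861385e-04] 0.004662111011781848
```

```bash
python3 -c "
from h import *
go(461,-162,88,6.1)"
```

```text
t 2.92 tcp [ 461.1 -165.   229.7] yaw 5.9 tilt [-0.     -0.0001] w 85.3 F [0.5 0.3 0.3] q [ 0.79  0.35 -0.69  1.84  0.25  1.04  0.11]
ROW [0.0074, 0.0005, 0.3542] -0.0006 rows needed 3.4 0.0
```

Emit:
step_arm(
  rows=[0, 0, 0.1, 0, 0, 0, 0.2, 0, 0, 0, 0.25, 0, 0, 0, 0.25, 0, 0, 0, 0.25, 0, 0, 0, 0.25, 0],
  grip=0.5,
)

```text
clock: 3.42
tcp_pos: [462.4, -164.4, 131.0]
eef_rot: [2.102, 2.333, 0.002]
wrist_force: [0.2, -0.1, 0.2]
gripper_width: 42.1
grip_force: 0.0
```

```bash
python3 - <<'E'
from h import *
go(461,-162,88,6.1)
for i in range(3): grab_frame('wrist'); print(np.round(readout.state()['tcp_pos'],1))
go(461,-162,88,6.1)
E
```

```text
t 3.42 tcp [ 462.4 -164.4  131. ] yaw 6.0 tilt [ 0.0018 -0.0003] w 42.1 F [ 0.2 -0.1  0.2] q [ 0.73  0.47 -0.62  1.98  0.37  0.8  -0.01]
ROW [0.0064, -0.003, 0.1074] -0.0004 rows needed 1.0 0.0
[ 462.6 -164.5  131.3]
[ 462.6 -164.6  131.4]
[ 462.4 -164.6  131.2]
t 3.57 tcp [ 462.4 -164.6  131.2] yaw 5.9 tilt [ 0.0027 -0.0011] w 42.8 F [ 0.7  1.2 -0.8] q [ 0.73  0.47 -0.62  1.99  0.37  0.8  -0.01]
ROW [0.0071, -0.0031, 0.1081] -0.0004 rows needed 1.0 0.0
```

Emit:
step_arm(
  rows=[0.007, -0.003, 0.05, 0, 0.007, -0.003, 0.085, 0, 0.007, -0.003, 0.108, 0, 0.007, -0.003, 0.108, 0, 0.007, -0.003, 0.108, 0],
)

```text
clock: 3.98
tcp_pos: [460.1, -161.7, 86.9]
eef_rot: [2.103, 2.334, 0.0]
wrist_force: [0.3, -0.1, -0.5]
gripper_width: 43.2
grip_force: 0.0
```

```bash
python3 - <<'E'
from h import *
f=grab_frame('wrist'); save(f,'w2')
go(461,-162,88,6.1)
E
```

```text
t 4.03 tcp [ 460.4 -161.7   87.2] yaw 6.0 tilt [ 0.0009 -0.0003] w 42.6 F [-0.3 -0.7  0.4] q [ 0.68  0.52 -0.58  2.04  0.44  0.7  -0.07]
ROW [-0.0008, 0.0014, -0.002] -0.0004 rows needed 0.0 0.0
```

View pics/w2.png

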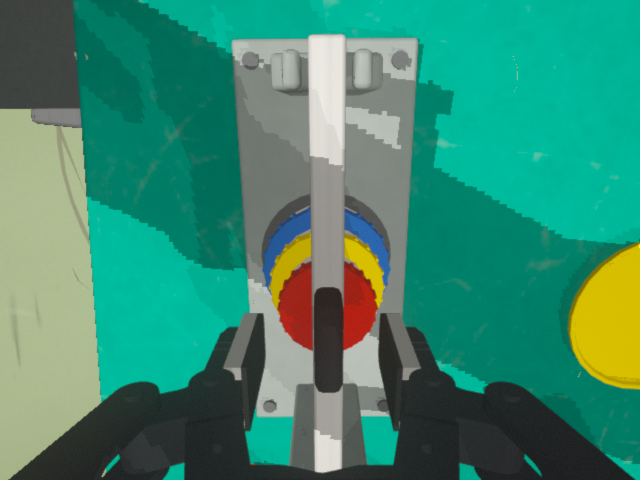

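The grip block at (329,340) sits between the pads at (252,370) and (397,370), so I close.

Emit:
step_arm(
  rows=[0, 0.002, -0.003, 0, 0, 0.002, -0.003, 0, 0, 0.002, -0.003, 0, 0, 0.002, -0.003, 0, 0, 0.002, -0.003, 0, 0, 0.002, -0.003, 0, 0, 0.002, -0.003, 0, 0, 0.002, -0.003, 0],
  grip=0,
  squeeze=60,
)

```text
clock: 4.7
tcp_pos: [461.3, -161.7, 88.4]
eef_rot: [2.102, 2.333, 0.001]
wrist_force: [-0.6, 0.4, 6.5]
gripper_width: 8.6
grip_force: 60.3
```

Emit:
step_arm(
  rows=[0, 0, -0.01, 0, 0, 0, -0.025, 0, 0, 0, -0.04, 0, 0, 0, -0.06, 0, 0, 0, -0.09, 0, 0, 0, -0.12, 0, 0, 0, -0.15, 0, 0, 0, -0.15, 0],
)

```text
clock: 5.37
tcp_pos: [461.8, -161.7, 150.0]
eef_rot: [2.101, 2.332, 0.002]
wrist_force: [0.7, 0.2, -1.3]
gripper_width: 7.9
grip_force: 59.3
```

```bash
python3 - <<'E'
from h import *
f=grab_frame('wrist'); save(f,'w3')
go(464,186.6,150,-11.1)
E
```

```text
t 5.42 tcp [ 461.3 -161.8  148.9] yaw 5.9 tilt [ 0.0023 -0.001 ] w 8.8 F [-0.7 -0.3 -0.8] q [ 0.74  0.44 -0.64  1.97  0.35  0.84  0.01]
ROW [0.8656, 0.0969, -0.0035] 0.0474 rows needed 8.4 2.4
```

View pics/w3.png

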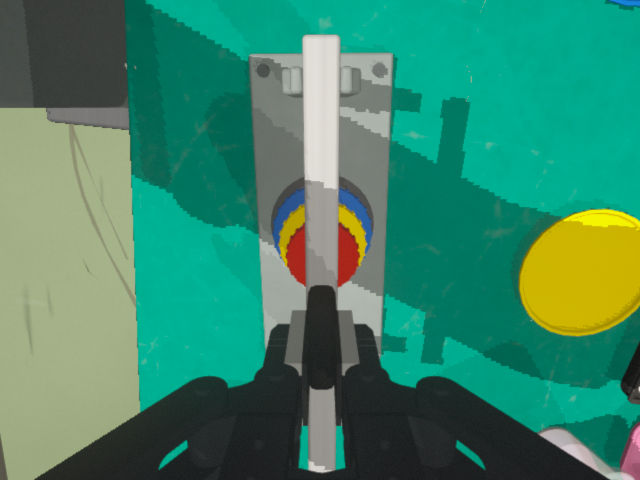

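The bar hangs level in the gripper, running from (322,40) to (322,470). Now I carry it to the tray.

Emit:
step_arm(
  rows=[0.026, 0.003, 0, 0.001, 0.087, 0.01, 0, 0.005, 0.16, 0.018, 0, 0.009, 0.24, 0.027, 0, 0.014, 0.33, 0.037, 0, 0.019, 0.42, 0.047, 0, 0.024, 0.51, 0.057, 0, 0.028, 0.6, 0.067, 0, 0.033],
)

```text
clock: 6.08
tcp_pos: [461.7, 81.3, 147.1]
eef_rot: [-2.334, -2.102, 0.001]
wrist_force: [0.5, 0.7, -2.7]
gripper_width: 8.6
grip_force: 59.3
```

```bash
python3 - <<'E'
from h import *
go(464,186.6,110,-11.1)
E
```

```text
t 6.08 tcp [461.7  81.3 147.1] yaw -6.0 tilt [-0.001  -0.0003] w 8.6 F [ 0.5  0.7 -2.7] q [ 0.21  0.41 -0.6   2.01  0.32  0.81 -0.68]
ROW [0.2625, -0.0217, 0.0927] 0.0141 rows needed 2.7 0.7
```

Emit:
step_arm(
  rows=[0.08, -0.007, 0, 0.004, 0.15, -0.012, 0, 0.008, 0.21, -0.017, 0.02, 0.011, 0.25, -0.02, 0.04, 0.014, 0.262, -0.022, 0.07, 0.014, 0.262, -0.022, 0.09, 0.014, 0.262, -0.022, 0.09, 0.014, 0.262, -0.022, 0.09, 0.014],
)

```text
clock: 6.75
tcp_pos: [463.9, 183.9, 111.0]
eef_rot: [-2.424, -1.998, 0.004]
wrist_force: [-0.6, -0.6, -0.5]
gripper_width: 8.8
grip_force: 59.3
```

```bash
python3 - <<'E'
from h import *
f=grab_frame('wrist'); save(f,'w4')
go(464,186.6,16,-11.1)
E
```

```text
t 6.8 tcp [464.4 184.  111.5] yaw -11.0 tilt [-0.0008 -0.0008] w 8.7 F [ 0.2  0.3 -1.2] q [-0.05  0.49 -0.54  1.98  0.36  0.76 -1.  ]
ROW [0.0065, -0.002, 0.2388] 0.0002 rows needed 2.3 0.0
```

View pics/w4.png

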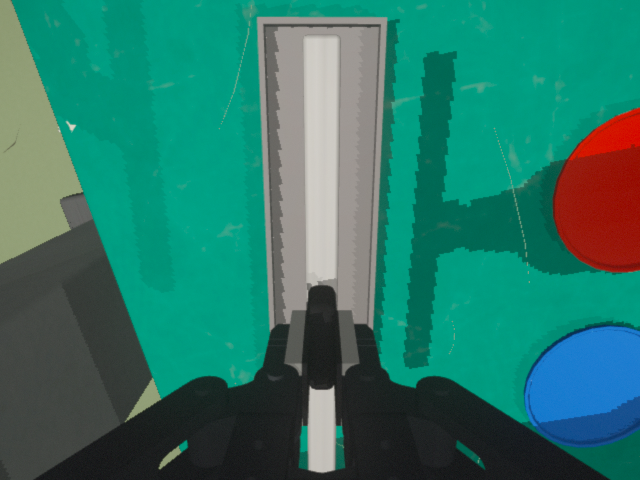

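The bar at (322,40)–(322,470) is centred and parallel over the tray, whose far end spans (260–386,20). I lower it.

Emit:
step_arm(
  rows=[0.0065, -0.002, 0.05, 0, 0.0065, -0.002, 0.12, 0, 0.0065, -0.002, 0.17, 0, 0.0065, -0.002, 0.2, 0, 0.0065, -0.002, 0.215, 0, 0.0065, -0.002, 0.225, 0, 0.0065, -0.002, 0.23, 0, 0.0065, -0.002, 0.23, 0],
)

```text
clock: 7.47
tcp_pos: [464.6, 187.7, 20.1]
eef_rot: [2.424, 1.998, 0.001]
wrist_force: [0.4, -0.0, -0.9]
gripper_width: 8.7
grip_force: 59.3
```

```bash
python3 - <<'E'
from h import *
go(464,186.6,16,-11.1)
E
```

```text
t 7.47 tcp [464.6 187.7  20.1] yaw -11.0 tilt [0.0009 0.0003] w 8.7 F [ 0.4 -0.  -0.9] q [-0.15  0.63 -0.43  2.07  0.5   0.54 -1.13]
ROW [-0.0029, -0.0011, 0.0103] 0.0003 rows needed 0.1 0.0
```

Emit:
step_arm(
  rows=[0, 0, 0.003, 0, 0, 0, 0.006, 0, 0, 0, 0.009, 0, 0, 0, 0.011, 0, 0, 0, 0.011, 0],
)

```text
clock: 7.88
tcp_pos: [464.4, 187.8, 15.9]
eef_rot: [2.423, 1.999, 0.001]
wrist_force: [-0.6, -1.9, 6.3]
gripper_width: 8.3
grip_force: 60.1
```

Contact at 6 N, so I release and retreat straight up.

Emit:
step_arm(
  rows=[0, 0, 0, 0, 0, 0, 0, 0, 0, 0, 0, 0, 0, 0, 0, 0, 0, 0, -0.01, 0, 0, 0, -0.03, 0, 0, 0, -0.08, 0, 0, 0, -0.16, 0],
  grip=0.4,
)

```text
clock: 8.55
tcp_pos: [462.6, 187.2, 78.6]
eef_rot: [-2.422, -1.999, 0.007]
wrist_force: [0.8, 0.4, 0.6]
gripper_width: 34.1
grip_force: 0.0
```

Emit:
step_arm(
  rows=[0, 0, -0.1, 0, 0, 0, -0.2, 0, 0, 0, -0.3, 0, 0, 0, -0.35, 0, 0, 0, -0.35, 0],
)

```text
clock: 8.97
tcp_pos: [465.9, 189.3, 224.9]
eef_rot: [2.421, 1.998, 0.013]
wrist_force: [0.9, 0.1, -0.3]
gripper_width: 34.6
grip_force: 0.0
```

```bash
python3 - <<'E'
from m import *
f=grab_frame('side'); save(f,'s1'); 
f=grab_frame('top')
for c in H: print(c,blobs(f,c,{'red':74,'yellow':52,'blue':30}[c],amin=30))
go(461,-162,175,6.1)
E
```

```text
red [(np.int32(85), [420.0, 77.0], [1007.8, -247.1], [1002.1, -245.4], 33.4), (np.int32(1006), [259.0, 214.0], [635.5, 168.7], [635.7, 168.7], 46.0), (np.int32(77), [106.0, 209.0], [648.9, 561.3], [647.4, 560.9], 21.2), (np.int32(167), [390.0, 283.0], [461.9, -158.8], [461.9, -159.2], 17.8)]
yellow [(np.int32(1055), [393.0, 212.0], [646.6, -171.9], [647.3, -172.4], 48.0), (np.int32(68), [385.0, 288.0], [452.8, -149.9], [460.9, -157.7], 23.8)]
blue [(np.int32(1038), [309.0, 223.0], [624.1, 43.4], [624.6, 43.4], 48.2), (np.int32(73), [383.0, 291.0], [446.3, -146.5], [459.2, -157.3], 31.7)]
t 9.07 tcp [464.3 187.7 220.5] yaw -11.0 tilt [0.0024 0.0004] w 34.6 F [-0.4 -0.6 -0.3] q [ 0.01  0.36 -0.62  1.84  0.25  1.02 -0.9 ]
ROW [-0.8601, 0.158, 0.1134] -0.0474 rows needed 8.5 2.4
```

View pics/s1.png

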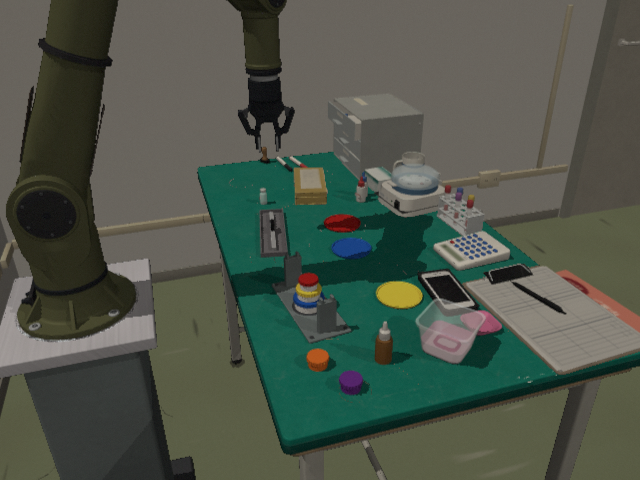

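The bar lies grip up in the tray at (273,232), and the stack still stands at (308,293). Back to the stack.

Emit:
step_arm(
  rows=[-0.09, 0.017, 0, -0.005, -0.19, 0.035, 0, -0.011, -0.29, 0.053, 0, -0.016, -0.39, 0.072, 0, -0.022, -0.49, 0.09, 0.01, -0.027, -0.59, 0.108, 0.02, -0.033, -0.69, 0.127, 0.04, -0.038, -0.78, 0.143, 0.06, -0.043],
  grip=1,
)

```text
clock: 9.73
tcp_pos: [459.7, -132.0, 194.0]
eef_rot: [-2.13, -2.307, 0.002]
wrist_force: [1.1, 0.2, -0.1]
gripper_width: 85.1
grip_force: 0.0
```

```bash
python3 - <<'E'
from h import *
go(461.5,-160.5,175,6.1)
E
```

```text
t 9.73 tcp [ 459.7 -132.   194. ] yaw 4.6 tilt [-0.002   0.0002] w 85.1 F [ 1.1  0.2 -0.1] q [ 0.67  0.36 -0.6   1.93  0.25  0.93  0.02]
ROW [-0.0715, -0.001, 0.0474] -0.0042 rows needed 0.8 0.2
```

Emit:
step_arm(
  rows=[-0.072, -0.001, 0.048, -0.004, -0.072, -0.001, 0.048, -0.004, -0.072, -0.001, 0.048, -0.004, -0.072, -0.001, 0.048, -0.004, -0.072, -0.001, 0.048, -0.004],
)

```text
clock: 10.15
tcp_pos: [462.9, -156.6, 176.0]
eef_rot: [-2.1, -2.336, -0.001]
wrist_force: [0.4, 0.3, -0.1]
gripper_width: 85.4
grip_force: 0.0
```

```bash
python3 - <<'E'
from m import *
f=grab_frame('wrist'); save(f,'w5')
for c in H: print(c,blobs(f,c,{'red':74,'yellow':52,'blue':30}[c]))
go(461.5,-160.5,56,6.1)
E
```

```text
red [(np.int32(3235), [320.0, 249.0], [462.4, -157.8], [462.7, -158.0], 20.8)]
yellow [(np.int32(1536), [320.0, 220.0], [461.4, -145.6], [462.6, -158.0], 26.6), (np.int32(11706), [566.0, 267.0], [628.5, -160.9], [628.4, -162.6], 42.8)]
blue [(np.int32(1587), [602.0, 10.0], [617.4, -3.1], [614.4, -2.1], 25.8), (np.int32(1485), [320.0, 206.0], [460.8, -141.0], [462.5, -157.8], 32.3)]
t 10.2 tcp [ 463.1 -156.7  176.3] yaw 6.1 tilt [0.0002 0.0004] w 85.6 F [-0.7  0.  -0.3] q [ 0.7   0.4  -0.59  1.93  0.28  0.9   0.08]
ROW [-0.0093, -0.005, 0.3006] -0.0 rows needed 2.9 0.0
```

View pics/w5.png

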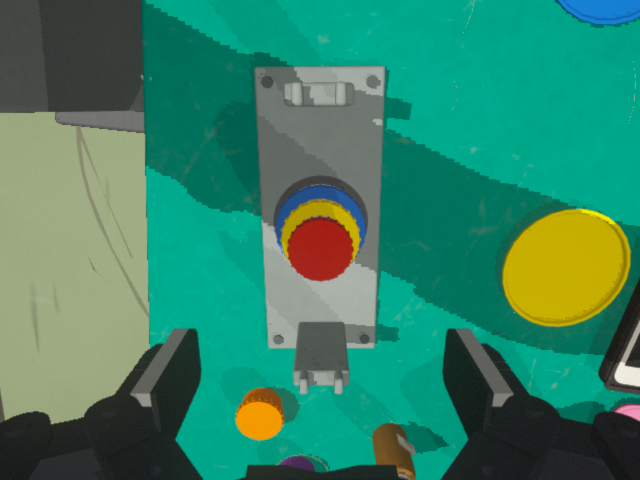

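The red lid is at (320,249), concentric with the yellow and blue ones; the stack's centre is near (462.4,-159). I descend to the red pot.

Emit:
step_arm(
  rows=[-0.008, -0.003, 0.09, 0, -0.008, -0.003, 0.17, 0, -0.008, -0.003, 0.23, 0, -0.008, -0.003, 0.27, 0, -0.008, -0.003, 0.295, 0, -0.008, -0.003, 0.302, 0, -0.008, -0.003, 0.302, 0],
  grip=0.8,
  squeeze=40,
)

```text
clock: 10.78
tcp_pos: [462.3, -160.7, 55.3]
eef_rot: [-2.101, -2.335, -0.0]
wrist_force: [0.7, -0.5, 0.5]
gripper_width: 68.6
grip_force: 0.0
```

```bash
python3 - <<'E'
from m import *
f=grab_frame('wrist'); save(f,'w6')
for c in H: print(c,blobs(f,c,{'red':74,'yellow':52,'blue':30}[c]))
go(462,-160,55,6.1)
E
```

```text
red [(np.int32(10405), [322.0, 348.0], [462.5, -156.5], [462.5, -156.8], 21.6)]
yellow [(np.int32(4718), [322.0, 288.0], [461.2, -144.3], [462.6, -156.6], 26.7), (np.int32(4190), [622.0, 355.0], [582.1, -160.7], [588.8, -160.0], 31.6)]
blue [(np.int32(4148), [322.0, 256.0], [460.7, -139.5], [462.5, -157.1], 32.2)]
t 10.83 tcp [ 462.6 -161.    55.9] yaw 6.0 tilt [ 0.0009 -0.0002] w 68.2 F [ 0.4  0.  -0.5] q [ 0.61  0.56 -0.48  2.07  0.44  0.61 -0.07]
ROW [0.0027, -0.0013, 0.0023] -0.0002 rows needed 0.0 0.0
```

View pics/w6.png

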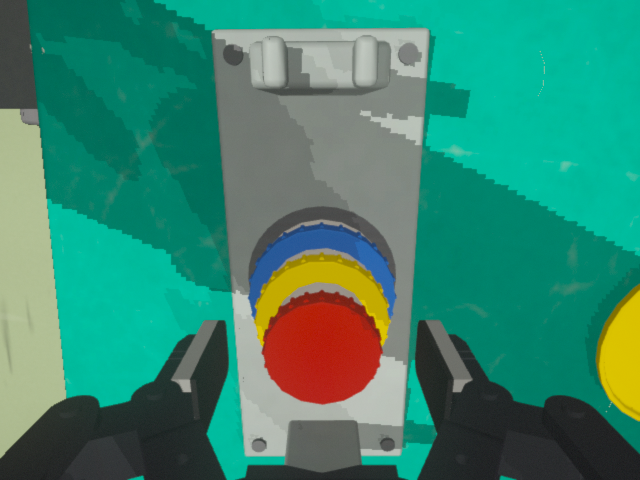

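Red lid at (322,348), pads at (205,370) and (438,370). I shift 2 mm in y, close and lift.

Emit:
step_arm(
  rows=[0.006, 0, 0.001, 0, 0.006, 0, 0.001, 0, 0.006, 0, 0.001, 0, 0.006, 0, 0.001, 0, 0.006, 0, 0.001, 0, 0.006, 0, 0.001, 0, 0.006, 0, 0.001, 0, 0.006, 0, 0.001, 0],
  grip=0,
)

```text
clock: 11.5
tcp_pos: [462.3, -158.9, 56.1]
eef_rot: [2.102, 2.333, 0.001]
wrist_force: [-2.1, 1.4, 7.4]
gripper_width: 38.6
grip_force: 39.4
```

Emit:
step_arm(
  rows=[0, 0, -0.01, 0, 0, 0, -0.03, 0, 0, 0, -0.06, 0, 0, 0, -0.1, 0, 0, 0, -0.15, 0, 0, 0, -0.18, 0, 0, 0, -0.2, 0, 0, 0, -0.2, 0],
)

```text
clock: 12.17
tcp_pos: [462.6, -159.4, 136.8]
eef_rot: [2.101, 2.331, 0.002]
wrist_force: [0.6, 0.9, -0.7]
gripper_width: 38.8
grip_force: 40.2
```

```bash
python3 - <<'E'
from m import *
f=grab_frame('wrist'); save(f,'w7')
z=readout.state()['tcp_pos'][2]-55.5
for c in H: print(c,blobs(f,c,{'red':74+z,'yellow':52,'blue':30}[c]))
go(653.3,179.5,100,6.1)
E
```

```text
red [(np.int32(10258), [321.0, 351.0], [462.9, -157.2], [463.0, -157.6], 21.8)]
yellow [(np.int32(5982), [320.0, 251.0], [462.3, -156.2], [462.6, -157.7], 26.7), (np.int32(12481), [587.0, 283.0], [618.7, -160.6], [623.6, -161.1], 41.7)]
blue [(np.int32(1948), [321.0, 214.0], [460.8, -140.5], [462.4, -157.7], 32.1)]
t 12.22 tcp [ 462.1 -159.4  135.7] yaw 5.9 tilt [ 0.0016 -0.0008] w 38.3 F [ 0.3 -0.4 -0.8] q [ 0.68  0.45 -0.57  1.98  0.33  0.8   0.03]
ROW [0.7934, 0.5629, 0.0893] -0.0005 rows needed 9.4 0.0
```

View pics/w7.png

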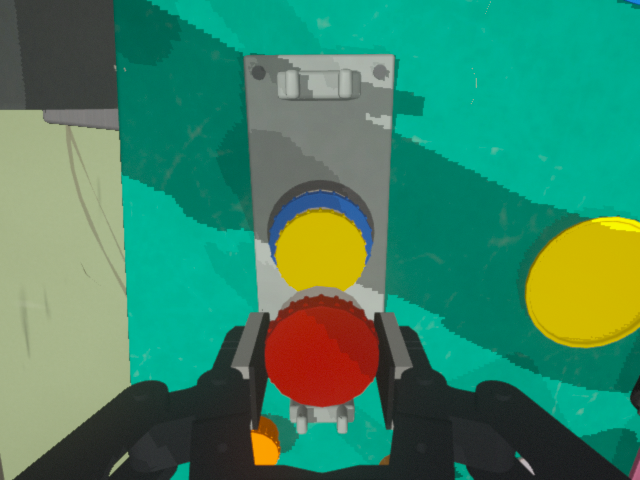

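The red pot is held level at (321,351), and the yellow one is left undisturbed at (320,251). To the red coaster.

Emit:
step_arm(
  rows=[0.03, 0.021, -0.01, 0, 0.09, 0.064, -0.02, 0, 0.17, 0.121, -0.02, 0, 0.25, 0.177, -0.02, 0, 0.33, 0.234, -0.02, 0, 0.41, 0.291, -0.02, 0, 0.49, 0.348, -0.02, 0, 0.57, 0.404, -0.02, 0],
)

```text
clock: 12.88
tcp_pos: [598.9, 86.0, 141.6]
eef_rot: [-2.102, -2.333, 0.003]
wrist_force: [0.9, 0.3, 0.3]
gripper_width: 38.2
grip_force: 40.3
```

```bash
python3 - <<'E'
from h import *
go(653.3,178.5,60,6.1)
E
```

```text
t 12.88 tcp [598.9  86.  141.6] yaw 6.0 tilt [-0.0018 -0.0006] w 38.2 F [0.9 0.3 0.3] q [ 0.15  0.6  -0.54  1.67  0.36  0.97 -0.42]
ROW [0.2159, 0.1596, 0.2036] -0.0004 rows needed 3.2 0.0
```

Emit:
step_arm(
  rows=[0.07, 0.05, 0.02, 0, 0.13, 0.1, 0.05, 0, 0.18, 0.133, 0.09, 0, 0.21, 0.155, 0.13, 0, 0.216, 0.16, 0.17, 0, 0.216, 0.16, 0.19, 0, 0.216, 0.16, 0.2, 0, 0.216, 0.16, 0.2, 0],
)

```text
clock: 13.55
tcp_pos: [652.6, 175.7, 61.3]
eef_rot: [-2.103, -2.333, 0.005]
wrist_force: [-0.0, 0.1, -0.5]
gripper_width: 38.3
grip_force: 40.3
```

```bash
python3 - <<'E'
from m import *
f=grab_frame('wrist'); save(f,'w8')
print(blobs(f,'red',5))
go(653.3,178.5,8,6.1)
E
```

```text
[(np.int32(32800), [324.0, 278.0], [654.5, 172.9], [654.9, 162.9], 66.4)]
t 13.6 tcp [653.2 175.9  62.5] yaw 5.9 tilt [-0.001  -0.0009] w 38.4 F [-0.5  0.4  0.8] q [-0.03  0.77 -0.49  1.55  0.42  0.93 -0.55]
ROW [0.0066, 0.0011, 0.1363] -0.0005 rows needed 1.3 0.0
```

View pics/w8.png

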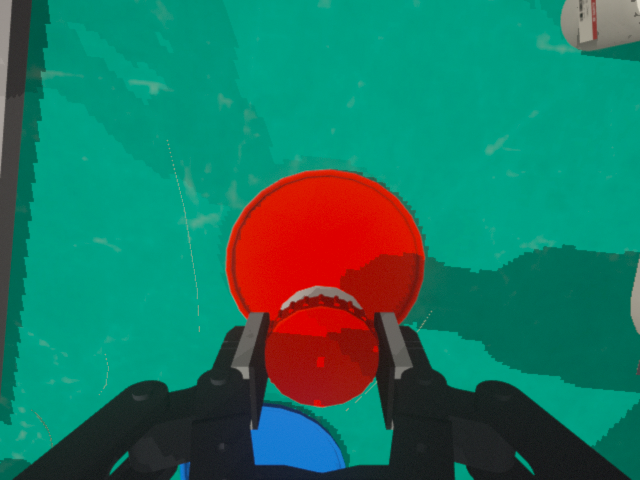

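The coaster rim spans columns 226–425 with its top at row 170; the pot is at (321,352).

```bash
python3 - <<'E'
from m import *
f=grab_frame('wrist')
a=ray(f,(226,262),6);b=ray(f,(425,262),6);t=ray(f,(324,169.5),6);print(a,b,t); R=Ro.from_rotvec(readout.state()['eef_rot']).as_matrix()
print((a+b)/2, t-50*R[:,0], t+50*R[:,0])
go(653.3,178.5,12,6.1)
E
```

```text
[605.38917155 178.0252238    6.        ] [704.28251064 188.34786757   6.        ] [649.32322891 228.76490497   6.        ]
[654.8358411  183.18654568   6.        ] [654.46323323 179.02980699   6.01960597] [644.18322459 278.50000295   5.98039403]
t 13.65 tcp [653.7 176.1  63.4] yaw 5.9 tilt [ 0.0004 -0.0003] w 38.3 F [ 0.1  0.6 -0.3] q [-0.03  0.77 -0.49  1.54  0.42  0.93 -0.55]
ROW [0.0061, -0.0004, 0.1285] -0.0006 rows needed 1.2 0.0
```

Emit:
step_arm(
  rows=[0.007, 0.001, 0.04, 0, 0.007, 0.001, 0.08, 0, 0.007, 0.001, 0.105, 0, 0.007, 0.001, 0.12, 0, 0.007, 0.001, 0.13, 0, 0.007, 0.001, 0.134, 0, 0.007, 0.001, 0.136, 0, 0.007, 0.001, 0.136, 0],
)

```text
clock: 14.32
tcp_pos: [653.9, 180.0, 9.0]
eef_rot: [2.103, 2.334, 0.001]
wrist_force: [0.3, 0.1, -0.3]
gripper_width: 38.3
grip_force: 40.3
```

```bash
python3 - <<'E'
from m import *
go(654,179,7,6.1)
E
```

```text
t 14.32 tcp [653.9 180.    9. ] yaw 6.0 tilt [0.0007 0.0003] w 38.3 F [ 0.3  0.1 -0.3] q [-0.05  0.84 -0.46  1.58  0.46  0.83 -0.59]
ROW [-0.0025, -0.0, 0.005] -0.0004 rows needed 0.1 0.0
```

Emit:
step_arm(
  rows=[0, 0, 0.002, 0, 0, 0, 0.004, 0, 0, 0, 0.006, 0, 0, 0, 0.006, 0, 0, 0, 0.006, 0],
)

```text
clock: 14.73
tcp_pos: [653.9, 180.0, 7.2]
eef_rot: [2.102, 2.333, 0.001]
wrist_force: [-1.4, -0.4, 5.7]
gripper_width: 38.6
grip_force: 41.1
```

Emit:
step_arm(
  rows=[0, 0, 0, 0, 0, 0, 0, 0, 0, 0, 0, 0, 0, 0, 0, 0, 0, 0, -0.01, 0, 0, 0, -0.05, 0, 0, 0, -0.12, 0, 0, 0, -0.2, 0],
  grip=0.75,
)

```text
clock: 15.4
tcp_pos: [652.4, 179.4, 85.4]
eef_rot: [-2.101, -2.333, 0.005]
wrist_force: [0.3, 1.0, -0.3]
gripper_width: 64.4
grip_force: 0.0
```

Emit:
step_arm(
  rows=[0, 0, -0.09, 0, 0, 0, -0.15, 0, 0, 0, -0.15, 0],
)

```text
clock: 15.65
tcp_pos: [656.2, 181.5, 152.7]
eef_rot: [2.1, 2.331, 0.013]
wrist_force: [0.6, 1.1, 0.5]
gripper_width: 64.3
grip_force: 0.0
```

```bash
python3 - <<'E'
from m import *
f=grab_frame('wrist'); save(f,'w9')
f=grab_frame('top'); 
for r in finder.place_of('top','pot_red'): print(r, ray(f,r['xy'],3))
for c in H: print(c,blobs(f,c,{'red':5,'yellow':52,'blue':30}[c],amin=60))
go(462.4,-159,130,6.1)
E
```

```text
{'xy': [484.3, 285.8], 'conf': 0.72} [ 463.44159086 -409.18723631    3.        ]
{'xy': [454.4, 301.2], 'conf': 0.59} [ 423.4342172  -330.96418557    3.        ]
{'xy': [307.3, 223.3], 'conf': 0.58} [628.17793628  50.09126055   3.        ]
red [(np.int32(85), [420.0, 77.0], [1045.9, -259.1], [1039.7, -257.7], 35.3), (np.int32(76), [106.0, 209.0], [666.6, 594.5], [665.2, 593.8], 22.3)]
yellow [(np.int32(1055), [393.0, 212.0], [646.7, -171.8], [647.1, -172.3], 47.8), (np.int32(300), [389.0, 284.0], [462.3, -158.8], [462.6, -159.2], 24.6)]
blue [(np.int32(554), [316.0, 220.0], [630.6, 25.7], [625.7, 37.7], 47.2), (np.int32(70), [383.0, 291.0], [446.2, -146.6], [459.2, -157.3], 31.7)]
t 15.8 tcp [653.4 179.6 145.9] yaw 6.0 tilt [-0.0001 -0.0004] w 64.3 F [-0.4 -0.3 -0.7] q [-0.02  0.69 -0.53  1.46  0.37  1.09 -0.51]
ROW [-0.7923, -0.5627, 0.0402] -0.0004 rows needed 9.3 0.0
```

View pics/w9.png

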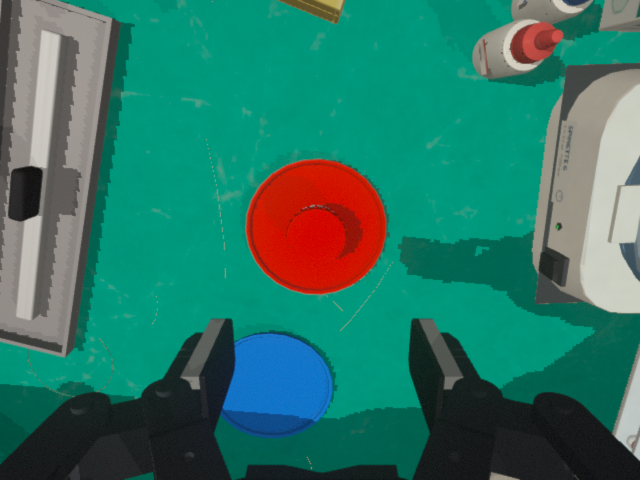

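The red pot stands upright at (316,235) in the red coaster centred at (316,227), and the bar is in the tray at (40,180). Back for the yellow pot.

Emit:
step_arm(
  rows=[-0.08, -0.057, 0.001, 0, -0.165, -0.117, 0.003, 0, -0.25, -0.178, 0.005, 0, -0.335, -0.238, 0.007, 0, -0.42, -0.298, 0.01, 0, -0.505, -0.359, 0.015, 0, -0.59, -0.419, 0.02, 0, -0.67, -0.476, 0.03, 0],
  grip=0.9,
)

```text
clock: 16.47
tcp_pos: [489.8, -108.3, 132.9]
eef_rot: [-2.102, -2.332, 0.002]
wrist_force: [1.4, -1.0, -0.1]
gripper_width: 76.7
grip_force: 0.0
```

```bash
python3 - <<'E'
from h import *
go(462.4,-159,130,6.1)
E
```

```text
t 16.47 tcp [ 489.8 -108.3  132.9] yaw 5.9 tilt [-0.0023  0.0003] w 76.7 F [ 1.4 -1.  -0.1] q [ 0.56  0.47 -0.57  1.95  0.34  0.82 -0.09]
ROW [-0.119, -0.0812, 0.0073] -0.0004 rows needed 1.4 0.0
```

Emit:
step_arm(
  rows=[-0.07, -0.048, 0, 0, -0.11, -0.075, 0.007, 0, -0.119, -0.081, 0.03, 0, -0.119, -0.081, 0.07, 0, -0.119, -0.081, 0.1, 0, -0.119, -0.081, 0.11, 0, -0.119, -0.081, 0.11, 0, -0.119, -0.081, 0.11, 0],
)

```text
clock: 17.13
tcp_pos: [464.8, -156.2, 89.6]
eef_rot: [-2.1, -2.334, -0.0]
wrist_force: [0.7, 0.1, -0.4]
gripper_width: 77.0
grip_force: 0.0
```

```bash
python3 - <<'E'
from m import *
f=grab_frame('top'); 
for c in H: print(c,blobs(f,c,{'red':25,'yellow':52,'blue':30}[c],amin=60))
f=grab_frame('wrist')
for c in H: print(c,blobs(f,c,{'red':5,'yellow':52,'blue':30}[c],amin=60))
go(462.4,-159,33.5,6.1)
E
```

```text
red [(np.int32(84), [420.0, 77.0], [1034.9, -254.7], [1030.3, -254.2], 34.5), (np.int32(1010), [259.0, 214.0], [648.0, 176.5], [648.3, 176.4], 48.2), (np.int32(77), [106.0, 209.0], [661.5, 584.8], [660.1, 584.3], 22.0)]
yellow [(np.int32(1052), [393.0, 212.0], [646.0, -172.0], [646.4, -171.6], 47.6), (np.int32(63), [383.0, 288.0], [451.6, -144.5], [453.1, -146.3], 16.8)]
blue [(np.int32(1035), [309.0, 223.0], [624.1, 43.3], [624.4, 43.5], 48.1)]
red []
yellow [(np.int32(9235), [315.0, 290.0], [462.5, -157.0], [462.3, -157.5], 27.1), (np.int32(9785), [603.0, 323.0], [601.0, -159.9], [615.3, -157.3], 39.6)]
blue [(np.int32(2894), [316.0, 241.0], [461.2, -139.8], [462.6, -157.3], 32.2)]
t 17.23 tcp [ 465.3 -156.6   90.3] yaw 6.0 tilt [0.0005 0.0002] w 77.1 F [ 0.1 -0.6  1.2] q [ 0.64  0.51 -0.53  2.03  0.4   0.7  -0.04]
ROW [-0.0052, -0.0078, 0.1421] -0.0002 rows needed 1.4 0.0
```

Emit:
step_arm(
  rows=[-0.004, -0.0075, 0, 0, -0.004, -0.0075, 0.04, 0, -0.004, -0.0075, 0.08, 0, -0.004, -0.0075, 0.11, 0, -0.004, -0.0075, 0.13, 0, -0.004, -0.0075, 0.138, 0, -0.004, -0.0075, 0.14, 0, -0.004, -0.0075, 0.14, 0],
)

```text
clock: 17.9
tcp_pos: [462.2, -159.1, 34.4]
eef_rot: [2.102, 2.334, 0.0]
wrist_force: [0.1, 0.7, 0.4]
gripper_width: 77.1
grip_force: 0.0
```

```bash
python3 - <<'E'
from m import *
go(462.4,-158.5,33.5,6.1)
E
```

```text
t 17.9 tcp [ 462.2 -159.1   34.4] yaw 6.0 tilt [ 0.0003 -0.0001] w 77.1 F [0.1 0.7 0.4] q [ 0.59  0.6  -0.45  2.09  0.48  0.56 -0.11]
ROW [0.0014, 0.0007, 0.0022] -0.0004 rows needed 0.0 0.0
```

Emit:
step_arm(
  rows=[0.001, 0, 0.002, 0, 0.001, 0, 0.002, 0, 0.001, 0, 0.002, 0, 0.001, 0, 0.002, 0, 0.001, 0, 0.002, 0, 0.001, 0, 0.002, 0, 0.001, 0, 0.002, 0, 0.001, 0, 0.002, 0],
  grip=0,
)

```text
clock: 18.57
tcp_pos: [462.3, -158.7, 34.1]
eef_rot: [2.102, 2.333, 0.0]
wrist_force: [-0.6, 0.9, 6.0]
gripper_width: 50.7
grip_force: 40.7
```

Emit:
step_arm(
  rows=[0, 0, -0.01, 0, 0, 0, -0.03, 0, 0, 0, -0.06, 0, 0, 0, -0.1, 0, 0, 0, -0.15, 0, 0, 0, -0.2, 0, 0, 0, -0.22, 0, 0, 0, -0.22, 0],
)

```text
clock: 19.23
tcp_pos: [463.1, -159.0, 123.3]
eef_rot: [2.101, 2.331, 0.002]
wrist_force: [0.6, 0.2, 0.2]
gripper_width: 50.1
grip_force: 41.6
```

```bash
python3 - <<'E'
from m import *
f=grab_frame('wrist'); save(f,'w10')
z=readout.state()['tcp_pos'][2]-33.5
for c in H: print(c,blobs(f,c,{'red':74+z,'yellow':52+z,'blue':30}[c]))
go(658.7,-178.2,100,6.1)
E
```

```text
red []
yellow [(np.int32(11998), [592.0, 293.0], [548.1, -126.5], [552.6, -126.3], 24.2), (np.int32(16959), [321.0, 350.0], [463.3, -156.8], [463.5, -157.8], 27.8)]
blue [(np.int32(7299), [319.0, 240.0], [461.8, -152.3], [462.4, -157.6], 32.4)]
t 19.28 tcp [ 462.3 -159.   122. ] yaw 5.9 tilt [ 0.0019 -0.0009] w 50.1 F [-0.2  0.9 -1.3] q [ 0.67  0.47 -0.56  2.    0.35  0.77  0.  ]
ROW [-0.0984, 0.4832, 0.056] -0.0005 rows needed 4.8 0.0
```

View pics/w10.png

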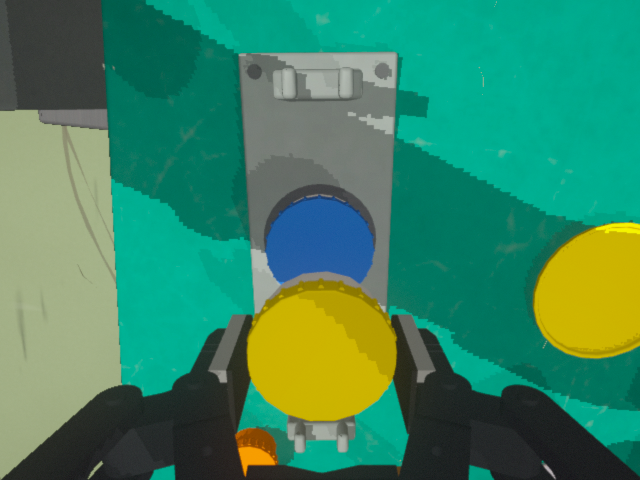

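The yellow pot is held level at (321,350), and the blue pot stays in place at (319,240). To the yellow coaster.

Emit:
step_arm(
  rows=[-0.01, 0.05, 0, 0, -0.028, 0.14, 0, 0, -0.047, 0.23, 0, 0, -0.065, 0.32, 0, 0, -0.082, 0.4, 0.01, 0, -0.094, 0.46, 0.04, 0, -0.098, 0.483, 0.08, 0, -0.098, 0.483, 0.12, 0],
)

```text
clock: 19.95
tcp_pos: [660.1, -176.9, 70.4]
eef_rot: [-2.102, -2.334, -0.001]
wrist_force: [-0.4, 0.3, -1.0]
gripper_width: 50.6
grip_force: 41.7
```

Emit:
step_arm(
  rows=[0, 0, 0.02, 0, 0, 0, 0.03, 0, 0, 0, 0.03, 0, 0, 0, 0.03, 0],
)

```text
clock: 20.28
tcp_pos: [657.9, -177.7, 61.4]
eef_rot: [-2.103, -2.334, 0.0]
wrist_force: [0.0, -0.5, -0.1]
gripper_width: 50.5
grip_force: 41.7
```

```bash
python3 - <<'E'
from m import *
f=grab_frame('wrist')
hsv=cv2.cvtColor(f['img'],cv2.COLOR_RGB2HSV); m=cv2.inRange(hsv,(22,120,60),(35,255,255))
w=[(np.ptp(np.where(m[r])[0]),r,np.where(m[r])[0].min(),np.where(m[r])[0].max()) for r in range(100,290) if m[r].any()]
b=max(w); top=w[0][1]; print(b,top)
a=ray(f,(b[2],b[1]),6);c=ray(f,(b[3],b[1]),6);t=ray(f,((b[2]+b[3])/2,top),6);R=Ro.from_rotvec(readout.state()['eef_rot']).as_matrix()
print((a+c)/2,np.linalg.norm(a-c),t-50*R[:,0]*np.sign(R[1,0]))
go(658.7,-178.2,8,6.1)
E
```

```text
(np.int64(197), 274, np.int64(225), np.int64(422)) 178
[ 659.24218875 -176.39087474    6.        ] 98.83553433433862 [ 659.39256508 -178.25334758    6.01972405]
t 20.33 tcp [ 658.3 -177.7   62.1] yaw 6.0 tilt [ 0.0009 -0.0003] w 50.3 F [-0.8 -0.3 -0.2] q [ 0.5   0.78 -0.5   1.53  0.43  0.94 -0.03]
ROW [-0.0012, 0.0007, 0.1352] -0.0004 rows needed 1.3 0.0
```

Emit:
step_arm(
  rows=[0, 0.001, 0.04, 0, 0, 0.001, 0.08, 0, 0, 0.001, 0.105, 0, 0, 0.001, 0.12, 0, 0, 0.001, 0.128, 0, 0, 0.001, 0.132, 0, 0, 0.001, 0.132, 0, 0, 0.001, 0.132, 0],
)

```text
clock: 21.0
tcp_pos: [659.0, -177.6, 9.2]
eef_rot: [2.102, 2.333, 0.001]
wrist_force: [0.3, 0.1, -0.3]
gripper_width: 50.3
grip_force: 41.7
```

```bash
python3 - <<'E'
from m import *
go(658.7,-178.2,7,6.1)
E
```

```text
t 21.0 tcp [ 659.  -177.6    9.2] yaw 6.0 tilt [ 0.0011 -0.0002] w 50.3 F [ 0.3  0.1 -0.3] q [ 0.48  0.84 -0.47  1.57  0.47  0.84 -0.06]
ROW [-0.0014, -0.001, 0.0054] -0.0004 rows needed 0.1 0.0
```

Emit:
step_arm(
  rows=[0, 0, 0.002, 0, 0, 0, 0.004, 0, 0, 0, 0.006, 0, 0, 0, 0.006, 0, 0, 0, 0.006, 0],
)

```text
clock: 21.42
tcp_pos: [658.9, -177.6, 7.2]
eef_rot: [2.102, 2.333, 0.001]
wrist_force: [-2.1, 0.2, 6.3]
gripper_width: 50.7
grip_force: 42.5
```

Emit:
step_arm(
  rows=[0, 0, 0, 0, 0, 0, 0, 0, 0, 0, 0, 0, 0, 0, 0, 0, 0, 0, -0.01, 0, 0, 0, -0.05, 0, 0, 0, -0.12, 0, 0, 0, -0.2, 0],
  grip=0.9,
)

```text
clock: 22.08
tcp_pos: [657.3, -177.3, 85.4]
eef_rot: [-2.1, -2.332, 0.003]
wrist_force: [0.5, -0.2, -0.1]
gripper_width: 76.9
grip_force: 0.0
```

Emit:
step_arm(
  rows=[0, 0, -0.07, 0, 0, 0, -0.1, 0, 0, 0, -0.1, 0, 0, 0, -0.1, 0],
)

```text
clock: 22.42
tcp_pos: [658.6, -177.6, 126.3]
eef_rot: [2.102, 2.333, 0.0]
wrist_force: [-0.3, -0.7, -0.4]
gripper_width: 76.9
grip_force: 0.0
```

```bash
python3 - <<'E'
from m import *
f=grab_frame('wrist'); save(f,'w11')
go(462.4,-158.5,110,6.1)
E
```

```text
t 22.47 tcp [ 657.9 -177.7  125. ] yaw 6.0 tilt [-0.0015 -0.    ] w 77.2 F [-0.3 -0.1 -0.7] q [ 0.51  0.72 -0.52  1.47  0.39  1.06  0.01]
ROW [0.0985, -0.481, 0.0382] -0.0004 rows needed 4.7 0.0
```

View pics/w11.png

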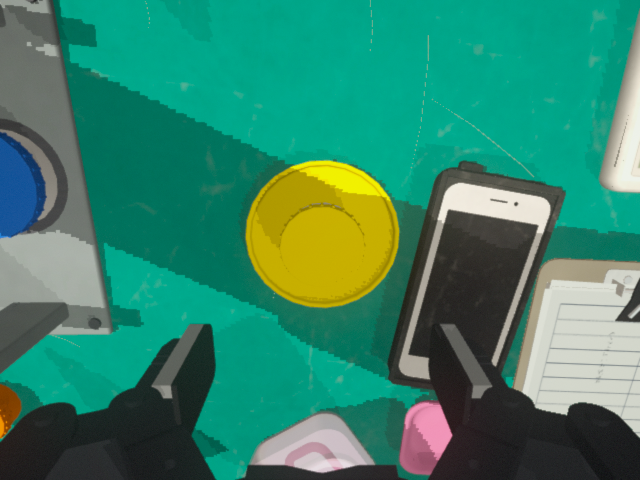

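The yellow pot stands upright at (322,245) in its coaster at (322,234). Now the blue pot.

Emit:
step_arm(
  rows=[0.015, -0.075, 0, 0, 0.032, -0.16, 0, 0, 0.05, -0.245, 0, 0, 0.067, -0.33, 0, 0, 0.083, -0.41, 0.01, 0, 0.095, -0.465, 0.02, 0, 0.0985, -0.481, 0.038, 0, 0.0985, -0.481, 0.038, 0],
  grip=1,
)

```text
clock: 23.13
tcp_pos: [459.2, -158.3, 108.8]
eef_rot: [-2.1, -2.33, 0.005]
wrist_force: [0.7, -0.1, 0.0]
gripper_width: 85.8
grip_force: 0.0
```

```bash
python3 - <<'E'
from m import *
f=grab_frame('wrist')
print(blobs(f,'blue',30))
go(462.4,-158.5,10,6.1)
E
```

```text
[(np.int32(9880), [328.0, 258.0], [462.4, -157.2], [462.3, -157.9], 32.8)]
t 23.18 tcp [ 461.4 -158.4  109.5] yaw 5.9 tilt [-0.0033  0.0009] w 85.3 F [ 0.6 -0.2  0.1] q [ 0.66  0.49 -0.56  2.01  0.37  0.75 -0.01]
ROW [-0.0009, 0.0033, 0.2488] -0.0004 rows needed 2.4 0.0
```

Emit:
step_arm(
  rows=[0, 0, 0.03, 0, 0, 0, 0.08, 0, 0, 0, 0.13, 0, 0, 0, 0.16, 0, 0, 0, 0.18, 0, 0, 0, 0.19, 0, 0, 0, 0.19, 0, 0, 0, 0.19, 0],
)

```text
clock: 23.85
tcp_pos: [463.7, -158.2, 35.0]
eef_rot: [2.102, 2.334, 0.0]
wrist_force: [-0.4, -0.4, 0.3]
gripper_width: 85.5
grip_force: 0.0
```

```bash
python3 - <<'E'
from m import *
f=grab_frame('wrist')
print(blobs(f,'blue',30))
go(462.4,-158.5,10,6.1)
E
```

```text
[(np.int32(19272), [318.0, 319.0], [462.5, -156.3], [462.1, -157.5], 33.1)]
t 23.9 tcp [ 463.8 -158.3   35.3] yaw 6.0 tilt [ 0.0009 -0.0001] w 85.4 F [-0.7 -0.4  0.6] q [ 0.59  0.6  -0.46  2.08  0.49  0.56 -0.12]
ROW [-0.0001, -0.0035, 0.0633] -0.0003 rows needed 0.6 0.0
```

Emit:
step_arm(
  rows=[0, -0.003, 0.02, 0, 0, -0.003, 0.04, 0, 0, -0.003, 0.055, 0, 0, -0.003, 0.062, 0, 0, -0.003, 0.063, 0, 0, -0.003, 0.063, 0, 0, -0.003, 0.063, 0],
)

```text
clock: 24.48
tcp_pos: [462.0, -158.4, 9.7]
eef_rot: [-2.103, -2.334, -0.0]
wrist_force: [0.1, -0.1, 0.9]
gripper_width: 85.5
grip_force: 0.0
```

Emit:
step_arm(
  rows=[0, 0, 0, 0, 0, 0, 0, 0, 0, 0, 0, 0, 0, 0, 0, 0, 0, 0, 0, 0, 0, 0, 0, 0, 0, 0, 0, 0],
  grip=0,
)

```text
clock: 25.07
tcp_pos: [462.1, -158.5, 10.3]
eef_rot: [2.102, 2.333, 0.0]
wrist_force: [-1.1, 0.3, 5.8]
gripper_width: 62.5
grip_force: 42.5
```

Emit:
step_arm(
  rows=[0, 0, -0.01, 0, 0, 0, -0.03, 0, 0, 0, -0.06, 0, 0, 0, -0.1, 0, 0, 0, -0.15, 0, 0, 0, -0.2, 0, 0, 0, -0.25, 0, 0, 0, -0.25, 0],
)

```text
clock: 25.73
tcp_pos: [463.7, -158.7, 113.4]
eef_rot: [2.099, 2.33, 0.003]
wrist_force: [0.1, -1.2, -0.3]
gripper_width: 62.4
grip_force: 43.7
```

```bash
python3 - <<'E'
from m import *
f=grab_frame('wrist')
z=readout.state()['tcp_pos'][2]-10
print(blobs(f,'blue',30+z))
go(630.3,43.8,100,6.1)
E
```

```text
[(np.int32(25681), [321.0, 353.0], [464.0, -156.8], [464.1, -158.3], 33.7)]
t 25.78 tcp [ 463.1 -158.8  111.8] yaw 5.9 tilt [ 0.0038 -0.0014] w 62.5 F [-0.1 -0.2 -0.6] q [ 0.67  0.48 -0.56  2.01  0.37  0.74 -0.02]
ROW [0.4607, 0.4682, 0.0305] -0.0004 rows needed 6.3 0.0
```

Emit:
step_arm(
  rows=[0.03, 0.03, -0.03, 0, 0.09, 0.091, -0.03, 0, 0.16, 0.163, -0.03, 0, 0.23, 0.234, -0.03, 0, 0.3, 0.305, -0.03, 0, 0.365, 0.371, -0.02, 0, 0.42, 0.427, 0, 0, 0.45, 0.457, 0.03, 0],
)

```text
clock: 26.45
tcp_pos: [627.1, 44.4, 97.5]
eef_rot: [-2.099, -2.338, -0.005]
wrist_force: [0.4, 0.3, 0.4]
gripper_width: 62.4
grip_force: 43.8
```

```bash
python3 - <<'E'
from h import *
go(630.3,43.8,60,6.1)
E
```

```text
t 26.45 tcp [627.1  44.4  97.5] yaw 6.2 tilt [0.0021 0.0027] w 62.4 F [0.4 0.3 0.4] q [ 0.2   0.68 -0.52  1.66  0.4   0.91 -0.37]
ROW [-0.0026, 0.0075, 0.0937] 0.0002 rows needed 0.9 0.0
```

Emit:
step_arm(
  rows=[0, 0.005, 0.02, 0, 0, 0.008, 0.05, 0, 0, 0.008, 0.08, 0, 0, 0.008, 0.09, 0, 0, 0.008, 0.09, 0, 0, 0.008, 0.09, 0],
)

```text
clock: 26.95
tcp_pos: [627.8, 38.7, 61.6]
eef_rot: [-2.104, -2.332, 0.001]
wrist_force: [1.0, -0.0, -0.9]
gripper_width: 62.3
grip_force: 43.8
```

```bash
python3 - <<'E'
from m import *
f=grab_frame('wrist')
hsv=cv2.cvtColor(f['img'],cv2.COLOR_RGB2HSV); m=cv2.inRange(hsv,(100,120,60),(118,255,255))
w=[(np.ptp(np.where(m[r])[0]),r,np.where(m[r])[0].min(),np.where(m[r])[0].max()) for r in range(100,290) if m[r].sum()>1500]
b=max(w); top=w[0][1]; print(b,top)
a=ray(f,(b[2],b[1]),6);c=ray(f,(b[3],b[1]),6);t=ray(f,((b[2]+b[3])/2,top),6);R=Ro.from_rotvec(readout.state()['eef_rot']).as_matrix()
print((a+c)/2,np.linalg.norm(a-c),t-50*R[:,0]*np.sign(R[1,0]))
go(630.5,44.2,9,6.1)
E
```

```text
(np.int64(197), 267, np.int64(230), np.int64(427)) 166
[631.13534547  43.8710004    6.        ] 98.32981687428027 [630.93455219  43.78964633   6.01183665]
t 27.0 tcp [628.2  39.   62.1] yaw 5.9 tilt [ 0.0004 -0.0002] w 62.0 F [-0.2  0.4 -0.1] q [ 0.19  0.72 -0.5   1.69  0.43  0.85 -0.39]
ROW [0.0124, 0.0071, 0.1327] -0.0006 rows needed 1.3 0.0
```

Emit:
step_arm(
  rows=[0.012, 0.007, 0.03, 0, 0.012, 0.007, 0.07, 0, 0.012, 0.007, 0.1, 0, 0.012, 0.007, 0.118, 0, 0.012, 0.007, 0.127, 0, 0.012, 0.007, 0.131, 0, 0.012, 0.007, 0.132, 0, 0.012, 0.007, 0.132, 0],
)

```text
clock: 27.67
tcp_pos: [630.8, 45.0, 9.2]
eef_rot: [2.103, 2.334, 0.001]
wrist_force: [0.3, 0.6, -0.5]
gripper_width: 62.7
grip_force: 43.8
```

```bash
python3 - <<'E'
from m import *
go(630.8,43.8,7,6.1)
E
```

```text
t 27.67 tcp [630.8  45.    9.2] yaw 6.0 tilt [0.0007 0.0001] w 62.7 F [ 0.3  0.6 -0.5] q [ 0.16  0.79 -0.46  1.72  0.48  0.75 -0.43]
ROW [-0.003, -0.0004, 0.0056] -0.0004 rows needed 0.1 0.0
```

Emit:
step_arm(
  rows=[-0.002, 0, 0.002, 0, -0.002, 0, 0.004, 0, -0.002, 0, 0.006, 0, -0.002, 0, 0.006, 0, -0.002, 0, 0.006, 0],
)

```text
clock: 28.08
tcp_pos: [630.9, 44.0, 7.4]
eef_rot: [2.102, 2.333, 0.001]
wrist_force: [-2.0, -0.9, 5.5]
gripper_width: 62.5
grip_force: 44.3
```

Emit:
step_arm(
  rows=[0, 0, 0, 0, 0, 0, 0, 0, 0, 0, 0, 0, 0, 0, 0, 0, 0, 0, -0.01, 0, 0, 0, -0.05, 0, 0, 0, -0.12, 0, 0, 0, -0.2, 0],
  grip=1,
)

```text
clock: 28.75
tcp_pos: [629.3, 44.0, 86.0]
eef_rot: [-2.101, -2.332, 0.004]
wrist_force: [1.2, -0.3, -0.4]
gripper_width: 85.2
grip_force: 0.0
```

Emit:
step_arm(
  rows=[0, 0, -0.09, 0, 0, 0, -0.19, 0, 0, 0, -0.28, 0, 0, 0, -0.33, 0, 0, 0, -0.35, 0, 0, 0, -0.35, 0, 0, 0, -0.35, 0],
)

```text
clock: 29.33
tcp_pos: [630.1, 43.9, 225.7]
eef_rot: [-2.103, -2.334, 0.001]
wrist_force: [-0.5, -0.1, -0.6]
gripper_width: 85.5
grip_force: 0.0
```

```bash
python3 - <<'E'
from m import *
def lid(f,c,ctr,rr):
    # circle edges of lid against coaster via Hough in a rectified patch at lid height
    z=27 if c=='blue' else 25
    px=[proj(f,(ctr[0]+60-i*0.5,ctr[1]+60-j*0.5,z)) for i in range(240) for j in range(240)]
    m=np.array(px,np.float32).reshape(240,240,2)
    im=cv2.remap(f['img'],m,None,cv2.INTER_LINEAR)
    g=cv2.GaussianBlur(cv2.cvtColor(im,cv2.COLOR_RGB2GRAY),(5,5),1)
    h=cv2.HoughCircles(g,cv2.HOUGH_GRADIENT,1.5,40,param1=40,param2=12,minRadius=int(rr*2-4),maxRadius=int(rr*2+4))
    return [(round(ctr[0]+60-v*.5,1),round(ctr[1]+60-u*.5,1),round(r/2,1)) for u,v,r in h[0][:3]] if h is not None else None
C=dict(red=((653.6,179.4),20),yellow=((659,-177.8),26),blue=((630.7,44),32))
for cam in ['side','wrist']:
    f=grab_frame(cam)
    for c,(k,r) in C.items():
        if cam=='wrist' and c!='blue': continue
        print(cam,c,lid(f,c,k,r))
    for n in ['pot_red','pot_yellow','pot_blue','bar','brown_dropper','small_vial']:
        print(n,[(round(q['conf'],2),np.round(ray(f,q['xy'],3)[:2]).tolist()) for q in finder.place_of(cam,n)[:4]])
go(630,44,150,6)
E
```

```text
side red [(np.float32(638.2), np.float32(143.0), np.float32(18.9))]
side yellow [(np.float32(657.9), np.float32(-178.2), np.float32(25.9)), (np.float32(656.4), np.float32(-205.9), np.float32(25.0)), (np.float32(628.6), np.float32(-187.9), np.float32(27.5))]
side blue [(np.float32(614.6), np.float32(13.6), np.float32(33.5)), (np.float32(625.1), np.float32(33.1), np.float32(32.7))]
pot_red [(0.92, [463.0, -404.0]), (0.79, [427.0, -337.0]), (0.47, [659.0, 180.0]), (0.31, [633.0, 49.0])]
pot_yellow [(0.98, [656.0, -173.0])]
pot_blue [(0.82, [619.0, 30.0])]
bar [(0.56, [465.0, 192.0]), (0.54, [459.0, 177.0])]
brown_dropper [(0.94, [549.0, -353.0])]
small_vial [(0.68, [482.0, 365.0])]
wrist blue [(np.float32(631.1), np.float32(42.9), np.float32(31.9)), (np.float32(636.3), np.float32(62.4), np.float32(33.5)), (np.float32(572.6), np.float32(98.4), np.float32(33.5))]
pot_red [(0.94, [650.0, 180.0])]
pot_yellow [(0.75, [658.0, -179.0])]
pot_blue [(0.89, [630.0, 41.0])]
bar [(0.51, [657.0, -177.0]), (0.28, [630.0, 45.0])]
brown_dropper []
small_vial []
t 30.03 tcp [630.6  44.1 226.5] yaw 6.0 tilt [0. 0.] w 85.4 F [-0.3  0.6  0.5] q [ 0.23  0.56 -0.57  1.48  0.32  1.19 -0.29]
ROW [-0.0002, -0.0015, 0.1912] -0.0001 rows needed 1.8 0.0
```

All three pots sit in the middle of their coasters, the bar is in its tray, and the bystanders are where they were. I hand in the job.

```bash
python3 -c "
from plant import close_job
print(close_job())"
```

```text
the job is handed in; nothing more can be done
None
```

Done and handed in at about 30 s: the bar lies grip up in the grey tray, the red, yellow and blue pots stand upright in the middle of their matching coasters, and the dropper bottle and vial were not touched.

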